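# Open the block heater to its stop and load the vial

## Robot

A 6-joint arm with a two-finger parallel gripper is mounted at the origin on the work surface. World frame = base frame: x ahead of the robot, y to its left, z up, the work surface at z = 0. Lengths are in mm, angles in rad, forces in N, time in s.
With the tool pointing down it reaches from about 300 to 825 mm from the base axis. Payload 5.4 kg.
Tool frame: the origin (TCP) lies midway between the tips of the shut fingers; the grasp point (between the pads) lies 19 mm behind it (ctrl.pinch_z is the distance from the TCP to the grasp point, in mm); z points along the fingers, y is the direction in which the jaws open and shut (so a half turn about z gives the same grasp; the last joint's range is limited). The gripper opens to 92 mm and grips with 3 to 60 N. Pads are 20 mm wide; open, the fingers measure 128 mm over their backs; the gripper's body (75 mm by 189 mm) begins 69 mm behind the grasp point.
Start: joints at [0.987, 0.158, 1.597, -0, 1.386, -0.21], TCP at [209.973, 535.273, 214.601] pointing down, gripper open.
Joint ranges: [-2.91, 2.91], [-0.94, 2.29], [0.18, 2.7], [-1.29, 4.43], [0.17, 2.64], [-3, 3]. Speed limits (rad/s): [2.57, 2.57, 3.14, 3.14, 3.14, 3.14].

## Interface

Orientations are given as a rotation vector (axis times angle).
In Python, from station import ctrl, imaging gives the robot as it stands.
- The arm moves only by the tool arm_command, never from a script. Its argument "deltas" is text: rows parted by semicolons, each of 6 numbers parted by spaces: the shift along the tool's x, y, z each as a share of 400 mm, from -1 to 1, then the turn, a rotation vector about the tool's x, y, z each as a share of 0.5 rad, from -1 to 1. A call has 1 to 20 rows; each row shifts and turns the commanded pose from where the row before left it, along the tool's axes as they then stand; what a row does not reach is not made up. A row lasts 1/10 s, in which the tool goes at most 50 mm and 8.59 degrees, less where a joint would pass 70% of its speed; a pose out of reach is approached as far as the arm can. A call with a number of a shift or a turn outside -1 to 1 is refused whole. A call with a gripper value outside its range is refused whole. "jaw" is the opening, from 0 (shut) to 1 (fully open), set as the call begins (left out, the last holds). The fingers move at their own pace and stop on an object; "newtons" is the grip in N (left out, the last holds). Time passes only in rows, so rows that do not move let the fingers close. It gives the time, the measured TCP pose, the force and the opening at its end, in the units of the state.
- ctrl.state(): the state, without advancing time (a new reading comes with each control period).
- imaging.capture(name): name is "side" or "top" or "wrist"; returns (picture, depth): 400x640x3 uint8, red, green, blue; 400x640 float32, mm along the optical axis (not along the pixel's ray), 0 where there is no reading.
- imaging.camera_info(name): a dict with "K" (3x3 intrinsics, pixels), "world_to_cam" (4x4, takes a point from world to camera coordinates); the wrist camera has in their place "tool_from_camera" (4x4, takes a point from camera to tool coordinates, whose origin is the TCP and whose axes are the flange's). Camera axes: x right, y down, z forward; pixel columns grow to the right and rows downward; lengths in mm; the calibration is good to about 2 mm. The wrist camera is an equidistant fisheye: a pixel r from the principal point sees the ray r / f radians off the axis. A picture is of the moment at which its call begins: read the wrist's pose just before it. camera_info takes no time and is no camera call.
- ctrl.job_done(): hands the job in, once; it reports no verdict.
Trained networks look in the newest picture that a camera, given by its name, has taken for a name from the list of things; names that differ only in an ending like _2 or _b are one class to them, and where a whole thing is asked for, a point or a joint stands for the part that bears it (a point fixed in the world has none). Each returns a list of dicts, best first, with "score" (0 to 1); they miss things now and then, are a little off and sometimes report something else, mostly with a low value. They report only what shows in the picture. A call takes as long as a camera call. They do not tell look-alikes from the thing itself.
- imaging.masks_of(camera, label): "mask" (400x640 bool, what is visible of it) and "extent" ([left, top, width, height] in pixels, round what is visible of it).
The state is a dict: "clock": time; "qpos": joint angles; "joint_velocities": joint speeds; "joint_torque": joint torques, N m; "position": TCP position; "ee_rot": TCP orientation; "contact_force": force on the tool from outside, world axes, zero at the start; "torque": the same for the moment, N m; "width": finger opening in mm.
Only numpy, scipy, OpenCV 4.12 (cv2) and the standard library are available. Lean on these libraries where they do the work, as an engineer would, in place of code of your own. Each camera call takes 0.05 s, during which the arm holds its last target.

## Task

Lift the block heater's hinged lid by its tab and swing it right back until it meets its stop, then lean on it there steadily with about 10 N at the tab for a second to be sure it is home, never straining it with more than 20 N. Then gently lower the capped vial that stands on the table into the heater's empty well, upright and right down on the well's floor, leaving the lid open at its stop, and let go. Leave everything else where it is.

Things in the scene. Friction and masses are not known exactly. Their poses are not given: they have to be found in the camera images.
- heater: dry-block heater fixed to the table: white open-topped casing 170 (its x) x 230 (its y) x 95 mm high, walls 8 mm, origin at the centre of its underside, its x axis level and pointing from the front (robot side) to the hinge side. Inside, an aluminium block with its top 60 mm above the table has two round wells, 29 mm across and 30 mm deep, at y = -48 mm (empty) and y = +48 mm (taken) in its own frame
- lid: grey lid plate 170 x 230 x 8 mm with a black tab on top, 0.3 kg; its origin is on the hinge axis at the middle of the far (+x) rim, 96 mm above the table; its x axis lies in the plate and points away from the free edge, its z axis out of its upper face, its y axis along the hinge
- hinge (a joint): angle of the hinge in rad: 0 closed, grows as the lid opens; rigid stop at 1.75 (100 degrees, leaning just past upright). A stiff friction hinge (about 0.4 N m) lets the lid stay wherever it is left; swinging it takes about 2 to 5 N at the tab
- bushing (a joint): how far the lid is bent back on the stiff rubber bushing between the hinge and the lid, in rad: 0 unloaded, grows by about 0.0011 for each newton pushed at the tab in the opening direction (150 N m/rad) once the hinge is at its stop. The lid's whole angle is hinge plus bushing
- tab (a point): centre of the round black tab disc on the lid (disc 32 mm across, 12 mm thick along the hinge axis, on a 22 x 12 mm stalk); it is 43 mm out along the lid's z and 150 mm from the hinge axis along its -x, so 35 mm above the lid's upper face. Its two flat sides face along the hinge axis, so it can be pinched from above and turns between the fingers as the lid swings
- hinge_axis (a point): point on the hinge axis at its middle, 85 mm from the heater's centre along its +x, 96 mm above the table
- well_floor (a point): centre of the floor of the empty well, 30 mm above the table, 30 mm below the block's top; its axes are the heater's
- vial: amber glass vial with black screw cap, standing on the table: body 25 mm across, cap 26 mm across, 80 mm tall in all (cap from 62 to 80 mm), 60 g more or less; origin at the centre of its underside, z up along it
- vial_in: a like vial already in the other well, to be left there; origin at the centre of its underside
- beaker: open glass beaker, 68 mm across, 85 mm tall, to be left alone; origin at the centre of its underside
- jar: white screw-cap jar, 60 mm across, 75 mm tall, to be left alone; origin at the centre of its underside
- wash1: white wash bottle, 72 mm across, 168 mm tall, to be left alone; origin at the centre of its underside
- wash2: a second such wash bottle, to be left alone; origin at the centre of its underside
- tube_rack: white wire rack 86 x 206 x 103 mm with test tubes to 171 mm, to be left alone; origin at the centre of its underside
- pipette: clear plastic pipette 150 mm long lying flat, to be left alone
There are look-alikes about, which are no part of the job. Leave any blue or turquoise look-alike of the vial alone.

How it is judged:
By the outcome, as a careful person would: the job done as asked, in the order asked, and still so for the second after the job is handed in, with the robot touching nothing.
It also fails if it takes over 67 s, if anything falls off the work surface, if the arm or the gripper's body presses on something with over 40 N, if the wrist force passes 120 N, or if a joint passes its speed limit or range.

## Working session

There is one attempt and no reset: what is moved stays moved. The work goes in short steps, Python scripts to look and compute and a tool call to move; the robot and the scene stay as the last step left them, time stands still between calls to the robot, and variables do not carry over. Pictures are saved under pics/ and viewed, and the job is handed in when it is done.

Besides the shell and the picture viewer there is one more tool, called after "Request:" as name(argument=value, ...) on one line, values as JSON. arm_command: Moves the arm, as the interface text tells. Its arguments: {"type":"object","properties":{"deltas":{"type":"string"},"jaw":{"type":"number"},"newtons":{"type":"number"}},"required":["deltas"]}

```bash
ls; mkdir -p pics; python3 - <<'E'
from station import ctrl, imaging
import cv2, numpy as np
for n in ["side","top","wrist"]:
    p,d=imaging.capture(n); cv2.imwrite(f"pics/{n}0.png",p[:,:,::-1]); np.savez(f"{n}0.npz",p=p,d=d)
    i=imaging.camera_info(n); print(n,{k:np.round(v,3).tolist() if not isinstance(v,str) else v for k,v in i.items()})
print(ctrl.state())
E
```

```text
pics
side {'K': [[388.863, 0.0, 334.435], [0.0, 388.863, 192.713], [0.0, 0.0, 1.0]], 'world_to_cam': [[0.731, -0.682, 0.016, -424.628], [-0.397, -0.443, -0.804, 293.706], [0.556, 0.581, -0.595, 712.531], [0.0, 0.0, 0.0, 1.0]]}
top {'K': [[360.893, 0.0, 319.755], [0.0, 360.893, 205.028], [0.0, 0.0, 1.0]], 'world_to_cam': [[0.007, -1.0, 0.001, -37.88], [-0.988, -0.007, -0.153, 582.156], [0.153, -0.0, -0.988, 1092.939], [0.0, 0.0, 0.0, 1.0]]}
wrist {'K': [[309.707, 0.0, 317.58], [0.0, 309.707, 194.666], [0.0, 0.0, 1.0]], 'tool_from_camera': [[0.001, -0.956, -0.292, 82.57], [1.0, 0.0, 0.001, 0.784], [-0.001, -0.292, 0.956, -170.554], [0.0, 0.0, 0.0, 1.0]]}
{'clock': 0.15, 'qpos': array([ 9.86908308e-01,  1.58893952e-01,  1.59793070e+00,  2.91165854e-06,
        1.38620626e+00, -2.10077098e-01]), 'joint_velocities': array([-0.00100287, -0.0008331 , -0.00556157, -0.00053905,  0.00139945,
        0.00065053]), 'joint_torque': array([ 4.55462332e-04, -3.85919523e+01, -3.22433066e+01,  7.01501244e-02,
        3.51234677e-02, -1.04076266e-04]), 'position': array([209.7053224 , 534.87835149, 213.85705177]), 'ee_rot': array([-5.83664938e-01, -3.08632873e+00,  2.08141600e-03]), 'contact_force': array([-0.23755419, -0.09049697,  0.29827597]), 'torque': array([ 0.01098455, -0.0239728 ,  0.02038329]), 'width': 91.84764272653544}
```

View pics/side0.png

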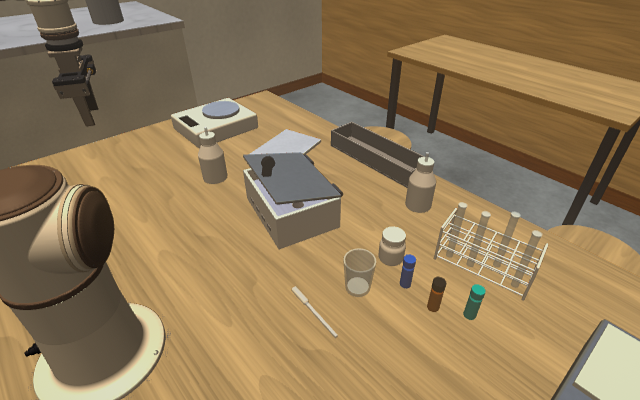

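View pics/top0.png

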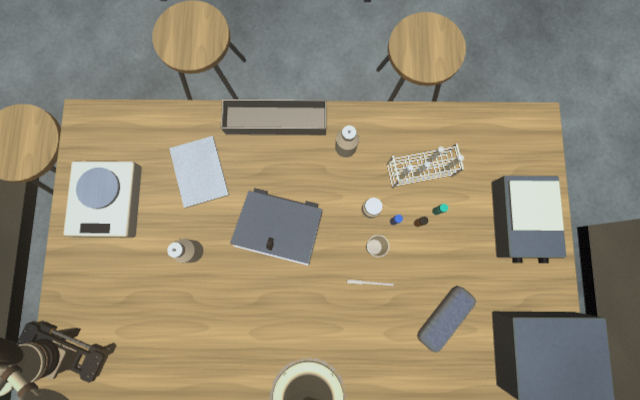

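View pics/wrist0.png

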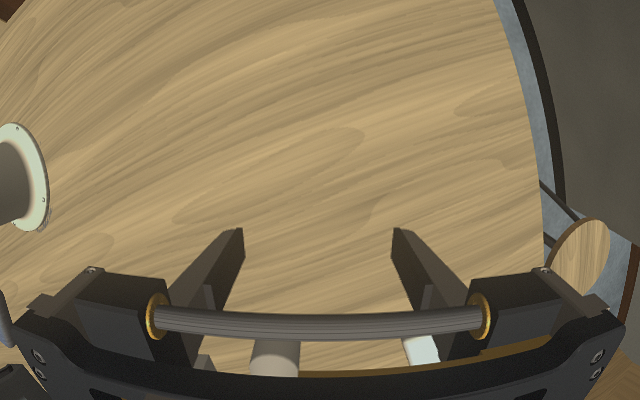

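```bash
python3 - <<'E'
from station import ctrl, imaging
import cv2, numpy as np
for n in ["side","top"]:
    for l in ["vial","lid","tab"]:
        print(n,l,[(round(float(r['score']),2),np.round(r['extent']).tolist()) for r in imaging.masks_of(n,l)])
E
```

```text
side vial [(0.92, [465.0, 282.0, 22.0, 38.0]), (0.9, [424.0, 280.0, 21.0, 31.0]), (0.74, [398.0, 250.0, 18.0, 33.0]), (0.18, [244.0, 154.0, 96.0, 49.0])]
side lid [(0.76, [243.0, 149.0, 96.0, 55.0])]
side tab [(0.62, [242.0, 155.0, 99.0, 50.0])]
top vial [(0.63, [410.0, 219.0, 16.0, 8.0])]
top lid [(0.67, [230.0, 196.0, 95.0, 68.0])]
top tab [(0.9, [230.0, 195.0, 93.0, 70.0]), (0.73, [230.0, 191.0, 91.0, 76.0])]
```

Candidates for the vial: blue (side 408,271; top 398,219), amber with dark cap (side 437,294; top 421,221) and turquoise (side 474,302; top 442,208). By the description I choose the amber one. I'll check a crop and measure it along with the heater.

```bash
cat > h.py <<'E'
import numpy as np, cv2
from station import ctrl, imaging
from scipy.spatial.transform import Rotation as R
def cloud(n,d):
    i=imaging.camera_info(n);K=i['K'];T=np.linalg.inv(i['world_to_cam'])
    v,u=np.mgrid[:400,:640]
    P=np.stack([(u-K[0,2])/K[0,0]*d,(v-K[1,2])/K[1,1]*d,d,np.ones_like(d)],-1)
    W=(P@T.T)[...,:3]; W[d==0]=np.nan
    return W
def proj(n,X):
    i=imaging.camera_info(n);X=np.atleast_2d(X)
    c=X@i['world_to_cam'][:3,:3].T+i['world_to_cam'][:3,3]
    p=c@np.asarray(i['K']).T
    return p[:,:2]/p[:,2:]
E
python3 - <<'E'
from h import *
S=np.load('side0.npz');T=np.load('top0.npz')
ws=cloud('side',S['d']);wt=cloud('top',T['d'])
np.set_printoptions(precision=1,suppress=True)
print('table z side',ws[330,250],'top',wt[300,250])
print('depth zero', (S['d']==0).sum(),(T['d']==0).sum())
for n,w in (('side',ws),('top',wt)):
    m=imaging.masks_of(n,'lid')[0]['mask']
    P=w[m];P=P[~np.isnan(P).any(1)]
    # ransac plane
    best=None;rng=np.random.default_rng(0)
    for _ in range(500):
        a=P[rng.choice(len(P),3,replace=False)];nn=np.cross(a[1]-a[0],a[2]-a[0]);nn/=np.linalg.norm(nn)+1e-9
        k=abs((P-a[0])@nn)<3
        if best is None or k.sum()>best.sum():best=k
    Q=P[best];c=Q.mean(0);nn=np.linalg.svd(Q-c,full_matrices=False)[2][2];nn*=np.sign(nn[2])
    print(n,len(P),len(Q),c,nn*100,'tilt',np.degrees(np.arccos(nn[2])),'dir',np.degrees(np.arctan2(nn[1],nn[0])))
    print(cv2.minAreaRect(Q[:,:2].astype(np.float32)),Q[:,2].min(),Q[:,2].max())
    hi=P[((P-c)@nn)>12];print('tab pts',len(hi),hi.mean(0),hi.min(0),hi.max(0))
for n,w in (('side',ws),('top',wt)):
    for r in imaging.masks_of(n,'vial')[:3]:
        P=w[r['mask']];print(n,r['extent'],np.nanmedian(P,0),np.nanmin(P,0),np.nanmax(P,0))
p=S['p'][:,:,::-1]
a=cv2.resize(p[130:260,210:350],None,fx=4,fy=4)
b=cv2.resize(p[230:330,380:500],None,fx=5,fy=5)
cv2.imwrite('pics/c1.png',a);cv2.imwrite('pics/c2.png',b)
cv2.imwrite('pics/c3.png',cv2.resize(T['p'][180:280,220:460,::-1],None,fx=3.3,fy=3.3))
E
```

```text
table z side [ 225.2 -140.5   -0.3] top [285.3 183.5   1. ]
depth zero 1078 1031
side 3231 2846 [504.8  75.3 123.1] [21.9 -5.6 97.4] tilt 13.030024433628652 dir -14.2726082257112
((512.1929321289062, 91.08739471435547), (234.5191650390625, 169.3459930419922), 76.03909301757812) 100.1524702055192 143.5597871939558
tab pts 182 [454.4 101.5 170.5] [441.3  95.3 147.8] [471.5 113.2 188.9]
top 4418 3823 [506.2  91.6 123.6] [21.9 -5.1 97.4] tilt 13.00327069795413 dir -13.115441593102252
((508.4317626953125, 91.158203125), (229.8067626953125, 167.09178161621094), 76.17134857177734) 101.04623137069416 144.48361457941996
tab pts 67 [453.6 103.2 180. ] [439.6  96.1 149.7] [469.7 112.3 189.7]
side [464.8, 282.4, 21.8, 38.0] [ 564.9 -412.5   52.9] [ 559.4 -423.    -2.1] [ 661.9 -381.7   81.9]
side [424.2, 280.3, 20.6, 30.9] [ 525.9 -352.2   50.4] [ 520.4 -361.6   -2.3] [ 597.4 -319.7   82.3]
side [398.4, 249.9, 17.5, 33.3] [ 531.7 -274.9   47.9] [ 525.1 -284.5   -3. ] [ 594.9 -225.2   82.8]
top [410.3, 219.1, 15.9, 8.4] [ 529.9 -342.7   77.1] [ 518.9 -359.6    9.8] [ 542.7 -335.5   84.3]
```

View pics/c1.png

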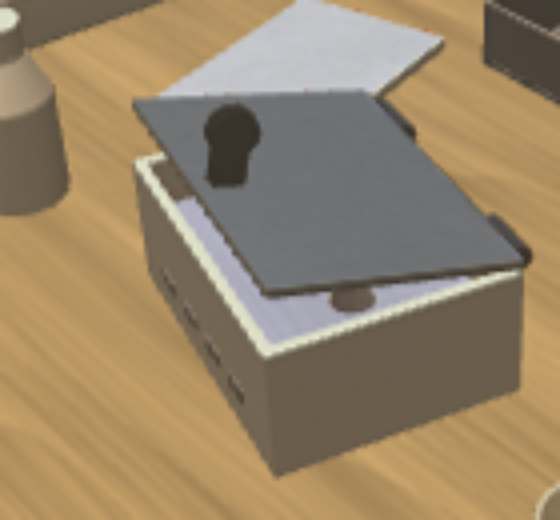

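View pics/c2.png

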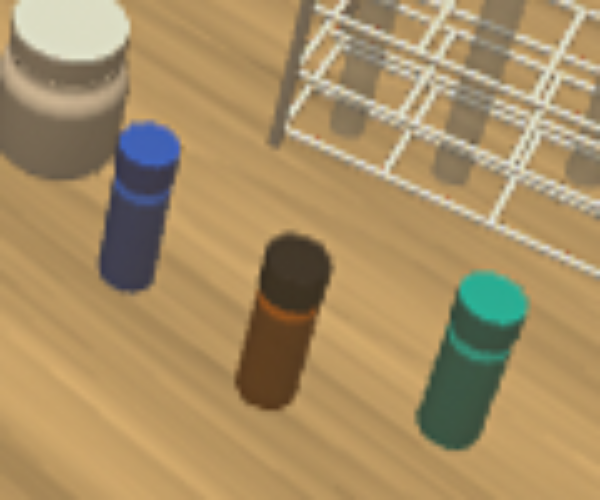

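View pics/c3.png

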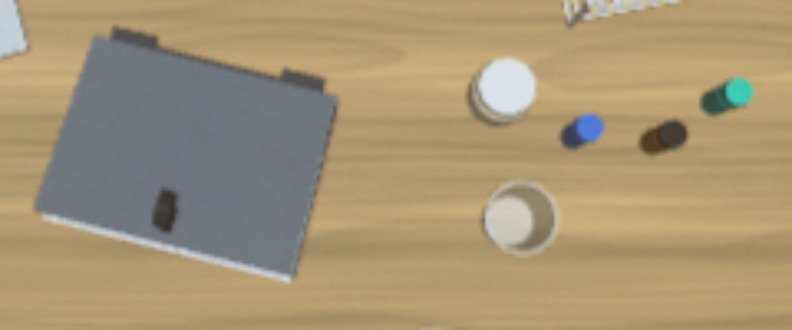

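The crops show the amber vial with a dark cap at side (437,294), the only amber one, and the lid already ajar by about 13°. Its tab is at side (267,165), top (270,243). Next I work out the approach.

```bash
cat >> h.py <<'E'
np.set_printoptions(precision=2,suppress=True)
YAW=np.radians(-14.0); HX=np.array([588.6,71.6,96.])
def tooldown(yaw):  # heater-aligned: tool x = -heater x, y=heater y
    c,s=np.cos(yaw),np.sin(yaw)
    return np.array([[-c,-s,0],[-s,c,0],[0,0,-1.]]) .T.T
def rot_t(yaw):
    ex=np.array([np.cos(yaw),np.sin(yaw),0]);ey=np.array([-np.sin(yaw),np.cos(yaw),0])
    return np.stack([-ex,ey,[0,0,-1]],1)
def tabpos(th,H=HX,yaw=YAW):
    ex=np.array([np.cos(yaw),np.sin(yaw),0])
    return H+ex*(-150*np.cos(th)+43*np.sin(th))+np.array([0,0,150*np.sin(th)+43*np.cos(th)])
def go(tcp,Rt,pos=None,R0=None):
    s=ctrl.state()
    R0=R.from_rotvec(s['ee_rot']).as_matrix() if R0 is None else R0
    p0=s['position'] if pos is None else pos
    d=R0.T@(np.asarray(tcp)-p0); rv=R.from_matrix(R0.T@Rt).as_rotvec()
    print('shift mm',d,'share',np.round(d/400,4),'dist',np.linalg.norm(d),'| turn rad',rv,'share',np.round(rv/.5,4))
E
python3 - <<'E'
from h import *
t=tabpos(.227);print(t)
go(t+[0,0,-19+70],rot_t(YAW))
S=np.load('side0.npz');T=np.load('top0.npz')
wt=cloud('top',T['d'])
for n in ['wash1','tube_rack','jar','beaker']:
    for r in imaging.masks_of('top',n)[:2]:
        P=wt[r['mask']];print(n,round(r['score'],2),np.nanpercentile(P,[3,97],0))
print(proj('side',t),proj('top',t))
E
```

```text
[456.18 104.62 171.66]
shift mm [-386.47 -311.03   -8.07] share [-0.97 -0.78 -0.02] dist 496.1453833469195 | turn rad [ 0.   -0.   -0.13] share [ 0.   -0.   -0.26]
wash1 0.8 [[ 750.48 -145.47   20.38]
 [ 799.97  -84.29  147.59]]
tube_rack 0.61 [[ 657.95 -475.14   -2.46]
 [ 768.42 -259.69  162.14]]
jar 0.86 [[ 547.19 -220.32    0.47]
 [ 601.06 -169.25   78.67]]
beaker 0.87 [[ 424.07 -239.22    1.01]
 [ 483.47 -177.28   87.71]]
[[267.19 162.62]] [[269.17 242.98]]
```

Request:
arm_command(deltas="0 0 0 0 0 -0.26; -0.0714 -0.0747 -0.003 0 0 0; -0.0714 -0.0747 -0.003 0 0 0; -0.0714 -0.0747 -0.003 0 0 0; -0.0714 -0.0747 -0.003 0 0 0; -0.0714 -0.0747 -0.003 0 0 0; -0.0714 -0.0747 -0.003 0 0 0; -0.0714 -0.0747 0 0 0 0; -0.0714 -0.0747 0 0 0 0; -0.0714 -0.0747 0 0 0 0; -0.0714 -0.0747 0 0 0 0; -0.0714 -0.0747 0 0 0 0; -0.0714 -0.0747 0 0 0 0; 0 0 0 0 0 0; 0 0 0 0 0 0", jaw=0.6, newtons=15)

```text
clock: 2.35
position: [456.1, 104.2, 221.8]
ee_rot: [-0.385, -3.117, -0.001]
contact_force: [-0.8, 1.0, -0.7]
width: 55.3
```

```bash
cat >> h.py <<'E'
def wproj(X,s=None):
    s=s or ctrl.state();i=imaging.camera_info('wrist');T=i['tool_from_camera'];K=i['K']
    Rt=R.from_rotvec(s['ee_rot']).as_matrix()
    X=np.atleast_2d(X);t=(X-s['position'])@Rt
    c=(t-T[:3,3])@T[:3,:3]
    r=np.linalg.norm(c[:,:2],axis=1);th=np.arctan2(r,c[:,2])
    return np.stack([K[0,2]+K[0,0]*th*c[:,0]/r,K[1,2]+K[1,1]*th*c[:,1]/r],1)
def wcloud(d,s):
    i=imaging.camera_info('wrist');T=i['tool_from_camera'];K=i['K']
    v,u=np.mgrid[:400,:640];x=(u-K[0,2])/K[0,0];y=(v-K[1,2])/K[1,1];r=np.hypot(x,y)+1e-9
    k=np.tan(np.minimum(r,1.5))/r
    C=np.stack([x*k*d,y*k*d,d],-1);t=C@T[:3,:3].T+T[:3,3]
    W=t@R.from_rotvec(s['ee_rot']).as_matrix().T+s['position'];W[(d==0)|(r>1.4)]=np.nan
    return W
E
python3 - <<'E'
from h import *
s=ctrl.state();print(s['position'],s['ee_rot'],s['contact_force'],s['clock'],s['qpos'])
p,d=imaging.capture('wrist');np.savez('w1.npz',p=p,d=d)
q=p[:,:,::-1].copy()
t=tabpos(.227);ex=np.array([np.cos(YAW),np.sin(YAW),0]);ey=np.array([-ex[1],ex[0],0])
for X in (t,HX+ey*115,HX-ey*115): 
    a=wproj(X,s)[0];print(a);cv2.circle(q,tuple(int(v) for v in a),4,(0,0,255),1)
cv2.imwrite('pics/w1.png',q)
W=wcloud(d,s);print(W[150,320])
go(t+[0,0,-19],rot_t(YAW))
E
```

```text
[456.07 104.2  221.76] [-0.39 -3.12 -0.  ] [-0.8   0.97 -0.67] 2.35 [-0.03 -0.13  1.88  0.    1.4  -1.36]
[316.83 213.72]
[412.62 296.68]
[221.63 296.88]
[425.33 115.71  66.49]
shift mm [-0.61 -0.27 69.07] share [-0.   -0.    0.17] dist 69.07109580640177 | turn rad [ 0. -0.  0.] share [ 0. -0.  0.]
```

View pics/w1.png

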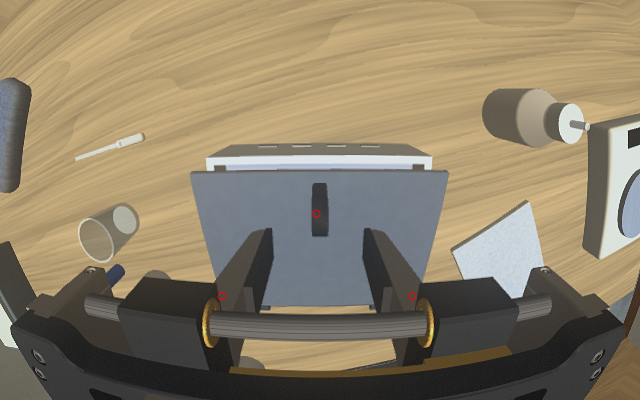

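The wrist view shows the tab at (320,210), about 3 px right of the prediction, centred between the fingers. Refine from depth, then descend.

```bash
python3 - <<'E'
from h import *
z=np.load('w1.npz');p,d=z['p'],z['d'];s=ctrl.state();W=wcloud(d,s)
dark=(p.max(2)<60);dark[:175]=0;dark[245:]=0;dark[:,:305]=0;dark[:,335:]=0
v,u=np.nonzero(dark);print(u.min(),u.max(),np.median(u),v.min(),v.max())
ex=np.array([np.cos(YAW),np.sin(YAW),0]);ey=np.array([-ex[1],ex[0],0])
P=W[dark];print('tab heater-y rel',np.nanpercentile((P-HX)@ey,[2,25,50,75,98]),'x',np.nanpercentile((P-HX)@ex,[2,50,98]),'z',np.nanpercentile(P[:,2],[2,50,98]))
print('pred y 0, x',(tabpos(.227)-HX)@ex)
# lid edge left/right columns at rows, yaw check
for r in (180,190,200):
    row=p[r].astype(int);print(r,[c for c in range(150,480) if abs(row[c]-row[c-1]).sum()>60])
L=[(170,193),(170,447)]
for r in (176,185,195,205):
    a=W[r,[205,230,290,350,410,435]];print(r,((a-HX)@ex),a[:,2])
E
```

```text
313 326 320.0 184 235
tab heater-y rel [-2.14  0.08  3.    5.88  7.39] x [-153.37 -148.91 -124.26] z [145.54 179.57 188.12]
pred y 0, x -136.4745051363445
180 [448]
190 [193, 312, 327, 328, 446]
200 [195, 311, 312, 328, 444]
176 [-159.74 -159.59 -159.15 -159.54 -159.98 -160.13] [140.71 141.32 141.01 142.43 142.31 141.54]
185 [-151.37 -151.19 -151.13 -151.17 -150.93 -151.58] [139.86 139.74 140.18 140.2  138.32 140.05]
195 [-141.4  -141.2  -141.62 -141.81 -141.74 -141.54] [137.45 136.75 137.99 138.53 138.22 137.55]
205 [-131.41 -131.47 -131.36 -131.36 -131.74 -130.54] [136.07 135.68 134.6  134.53 136.33 133.35]
```

Request:
arm_command(deltas="0 0.003 0.035 0 0 0; 0 0 0.045 0 0 0; 0 0 0.045 0 0 0; 0 0 0.03 0 0 0; 0 0 0.017 0 0 0; 0 0 0 0 0 0")

```text
clock: 3.0
position: [455.4, 106.3, 151.9]
ee_rot: [-0.38, -3.116, 0.0]
contact_force: [0.2, 0.2, -0.2]
width: 55.2
```

```bash
python3 - <<'E'
from h import *
s=ctrl.state();print(s['position'],s['contact_force'],s['width'])
p,d=imaging.capture('wrist');cv2.imwrite('pics/w2.png',p[100:330,180:460,::-1].repeat(2,0).repeat(2,1))
E
```

```text
[455.35 106.28 151.87] [ 0.22  0.19 -0.25] 55.21386367003037
```

View pics/w2.png

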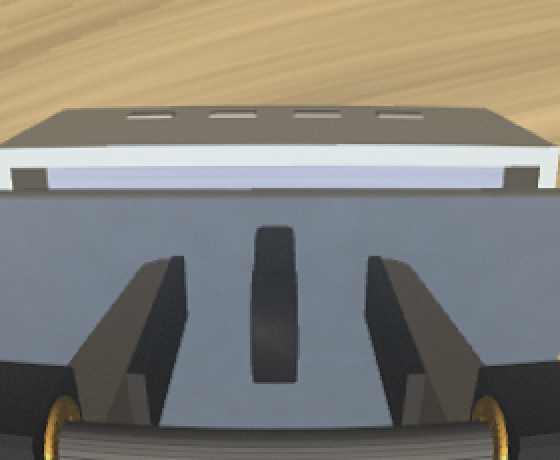

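Tab (crop x 275) is midway between the fingers (187 and 365). Closing.

Request:
arm_command(deltas="0 0 0 0 0 0; 0 0 0 0 0 0; 0 0 0 0 0 0; 0 0 0 0 0 0; 0 0 0 0 0 0; 0 0 0 0 0 0; 0 0 0 0 0 0", jaw=0, newtons=15)

```text
clock: 3.75
position: [456.4, 105.8, 153.1]
ee_rot: [0.382, 3.118, 0.0]
contact_force: [-0.2, 0.8, 0.4]
width: 11.7
```

```bash
python3 - <<'E'
from h import *
s=ctrl.state();print(s['position'],s['contact_force'],s['torque'],s['width'])
ths=np.concatenate([[.227],np.arange(.3,1.75,.075),[1.75]])
P=[tabpos(t) for t in ths];ex=np.array([np.cos(YAW),np.sin(YAW),0])
for i in range(1,len(ths)):
    d=P[i]-P[i-1];print(round(ths[i],3),'tx',round(-d@ex/400,4),'tz',round(-d[2]/400,4))
E
```

```text
[456.36 105.78 153.09] [-0.18  0.75  0.38] [0.09 0.03 0.05] 11.739534968381049
0.3 tx -0.0147 tz -0.0244
0.375 tx -0.0169 tz -0.0239
0.45 tx -0.0187 tz -0.0225
0.525 tx -0.0203 tz -0.0211
0.6 tx -0.0218 tz -0.0195
0.675 tx -0.0232 tz -0.0178
0.75 tx -0.0245 tz -0.016
0.825 tx -0.0256 tz -0.0141
0.9 tx -0.0266 tz -0.0122
0.975 tx -0.0274 tz -0.0101
1.05 tx -0.0281 tz -0.0081
1.125 tx -0.0286 tz -0.0059
1.2 tx -0.029 tz -0.0038
1.275 tx -0.0292 tz -0.0016
1.35 tx -0.0292 tz 0.0006
1.425 tx -0.0291 tz 0.0028
1.5 tx -0.0288 tz 0.005
1.575 tx -0.0284 tz 0.0071
1.65 tx -0.0278 tz 0.0092
1.725 tx -0.027 tz 0.0113
1.75 tx -0.0088 tz 0.0042
```

Request:
arm_command(deltas="-0.0073 0 -0.0122 0 0 0; -0.0074 0 -0.0122 0 0 0; -0.0085 0 -0.012 0 0 0; -0.0084 0 -0.0119 0 0 0; -0.0093 0 -0.0113 0 0 0; -0.0094 0 -0.0112 0 0 0; -0.01 0 -0.0106 0 0 0; -0.0103 0 -0.0105 0 0 0")

```text
clock: 4.55
position: [483.8, 98.9, 190.1]
ee_rot: [-0.382, -3.118, -0.0]
contact_force: [-2.5, 0.9, -5.2]
width: 12.1
```

```bash
python3 - <<'E'
from h import *
s=ctrl.state();print(s['position'],s['contact_force'],s['torque'],s['width']);t=tabpos(.525);print(t-[0,0,19])
E
```

```text
[483.82  98.93 190.1 ] [-2.49  0.92 -5.19] [0.3  0.63 0.1 ] 12.112602141249143
[483.57  97.79 189.39]
```

Request:
arm_command(deltas="-0.0109 0 -0.0098 0 0 0; -0.0109 0 -0.0097 0 0 0; -0.0116 0 -0.0089 0 0 0; -0.0116 0 -0.0089 0 0 0; -0.0122 0 -0.008 0 0 0; -0.0123 0 -0.008 0 0 0; -0.0128 0 -0.0071 0 0 0; -0.0128 0 -0.007 0 0 0; -0.0133 0 -0.0061 0 0 0; -0.0133 0 -0.0061 0 0 0; -0.0137 0 -0.0051 0 0 0; -0.0137 0 -0.005 0 0 0; -0.014 0 -0.0041 0 0 0; -0.0141 0 -0.004 0 0 0; -0.0143 0 -0.003 0 0 0; -0.0143 0 -0.0029 0 0 0")

```text
clock: 6.15
position: [564.2, 79.0, 231.6]
ee_rot: [0.382, 3.118, 0.0]
contact_force: [-3.7, 1.6, -0.9]
width: 11.5
```

```bash
cat >> h.py <<'E'
def lidst():
    s=ctrl.state();ex=np.array([np.cos(YAW),np.sin(YAW),0]);g=s['position']+[0,0,19]
    x=(g-HX)@ex;z=g[2]-96;r=np.hypot(x,z)
    th=np.arctan2(z,-x)-np.arctan2(43,150); th_=th
    f=-s['contact_force'];fx=f@ex;tx,tz=z/r,-x/r
    print('th',round(th,4),'r',round(r,2),'y',round((g-HX)@np.array([-ex[1],ex[0],0]),2),'F tang',round(fx*tx+f[2]*tz,2),'radial',round((fx*x+f[2]*z)/r,2),'F',s['contact_force'],'M',s['torque'],'w',round(s['width'],2),s['clock'])
E
python3 - <<'E'
from h import *
lidst()
E
```

```text
th 1.1285 r 156.67 y 1.26 F tang 4.1 radial 0.24 F [-3.72  1.62 -0.9 ] M [0.54 0.84 0.14] w 11.46 6.15
```

Request:
arm_command(deltas="-0.0145 0 -0.0019 0 0 0; -0.0145 0 -0.0019 0 0 0; -0.0146 0 -0.0008 0 0 0; -0.0146 0 -0.0008 0 0 0; -0.0146 0 0.0003 0 0 0; -0.0146 0 0.0003 0 0 0; -0.0145 0 0.0014 0 0 0; -0.0146 0 0.0014 0 0 0; -0.0144 0 0.0025 0 0 0; -0.0144 0 0.0025 0 0 0; -0.0142 0 0.0035 0 0 0; -0.0142 0 0.0036 0 0 0; -0.0070 0 0.0022 0 0 0; -0.0070 0 0.0023 0 0 0; 0 0 0 0 0 0")

```text
clock: 7.65
position: [637.8, 60.6, 225.9]
ee_rot: [0.382, 3.116, 0.0]
contact_force: [-0.7, 1.9, 4.9]
width: 11.7
```

```bash
python3 - <<'E'
from h import *
lidst()
E
```

```text
th 1.6179 r 157.21 y 1.26 F tang 2.68 radial -4.3 F [-0.71  1.93  4.93] M [ 0.5   0.22 -0.03] w 11.74 7.65
```

Request:
arm_command(deltas="-0.0044 0 0.0018 0 0 0; -0.0044 0 0.0018 0 0 0; -0.0044 0 0.0018 0 0 0; -0.0044 0 0.0018 0 0 0; -0.0044 0 0.0018 0 0 0; -0.0044 0 0.0018 0 0 0; -0.0044 0 0.0018 0 0 0; -0.0044 0 0.0018 0 0 0; 0 0 0 0 0 0", newtons=20)

```text
clock: 8.55
position: [651.5, 57.3, 220.6]
ee_rot: [0.382, 3.115, 0.0]
contact_force: [-1.1, 1.7, 6.3]
width: 11.4
```

```bash
python3 - <<'E'
from h import *
lidst()
E
```

```text
th 1.7136 r 157.43 y 1.3 F tang 3.94 radial -5.13 F [-1.11  1.71  6.29] M [ 0.49  0.21 -0.02] w 11.43 8.55
```

Request:
arm_command(deltas="-0.00135 0 0.00065 0 0 0; -0.00135 0 0.00065 0 0 0; -0.00135 0 0.00065 0 0 0; -0.00135 0 0.00065 0 0 0; -0.00135 0 0.00065 0 0 0; -0.00135 0 0.00065 0 0 0; 0 0 0 0 0 0")

```text
clock: 9.25
position: [654.6, 56.5, 219.2]
ee_rot: [0.382, 3.115, 0.0]
contact_force: [-0.2, 1.4, 5.8]
width: 11.9
```

```bash
python3 - <<'E'
from h import *
lidst()
E
```

```text
th 1.7358 r 157.49 y 1.3 F tang 2.97 radial -5.05 F [-0.18  1.39  5.84] M [0.51 0.27 0.01] w 11.91 9.25
```

Request:
arm_command(deltas="-0.00135 0 0.00065 0 0 0; -0.00135 0 0.00065 0 0 0; -0.00135 0 0.00065 0 0 0; 0 0 0 0 0 0")

```text
clock: 9.65
position: [656.2, 56.1, 218.5]
ee_rot: [0.382, 3.115, -0.0]
contact_force: [-0.5, 1.1, 6.9]
width: 12.0
```

```bash
python3 - <<'E'
from h import *
lidst()
E
```

```text
th 1.7473 r 157.55 y 1.31 F tang 3.7 radial -5.92 F [-0.47  1.1   6.94] M [0.51 0.27 0.04] w 12.04 9.65
```

Request:
arm_command(deltas="-0.00135 0 0.0006 0 0 0; -0.00135 0 0.0006 0 0 0; -0.00135 0 0.0006 0 0 0; 0 0 0 0 0 0")

```text
clock: 10.05
position: [657.8, 55.7, 217.7]
ee_rot: [0.382, 3.115, -0.0]
contact_force: [-0.2, 1.7, 6.0]
width: 11.6
```

```bash
python3 - <<'E'
from h import *
lidst()
E
```

```text
th 1.7588 r 157.54 y 1.3 F tang 3.29 radial -5.09 F [-0.23  1.73  6.03] M [0.5  0.24 0.03] w 11.63 10.05
```

Request:
arm_command(deltas="-0.00135 0 0.0006 0 0 0; -0.00135 0 0.0006 0 0 0; -0.00135 0 0.0006 0 0 0; 0 0 0 0 0 0")

```text
clock: 10.45
position: [659.3, 55.3, 216.9]
ee_rot: [0.382, 3.115, -0.0]
contact_force: [-0.2, 1.1, 5.9]
width: 11.9
```

```bash
python3 - <<'E'
from h import *
lidst()
E
```

```text
th 1.7698 r 157.6 y 1.32 F tang 3.13 radial -5.05 F [-0.2   1.1   5.92] M [ 0.52  0.27 -0.02] w 11.86 10.45
```

```bash
python3 - <<'E'
from h import *
p,d=imaging.capture('side');np.savez('side1.npz',p=p,d=d)
cv2.imwrite('pics/s1.png',cv2.resize(p[60:260,200:400,::-1],None,fx=3,fy=3))
w,dd=imaging.capture('wrist');cv2.imwrite('pics/w3.png',w[:,:,::-1])
W=cloud('side',d)
m=imaging.masks_of('side','lid')
print([(r['score'],r['extent']) for r in m])
P=W[m[0]['mask']];P=P[~np.isnan(P).any(1)]
rng=np.random.default_rng(0);best=None
for _ in range(500):
    a=P[rng.choice(len(P),3,replace=False)];nn=np.cross(a[1]-a[0],a[2]-a[0]);nn/=np.linalg.norm(nn)+1e-9
    k=abs((P-a[0])@nn)<3
    if best is None or k.sum()>best.sum():best=k
Q=P[best];c=Q.mean(0);nn=np.linalg.svd(Q-c,full_matrices=False)[2][2]
print(len(P),len(Q),c,nn)
E
```

```text
[(0.88, [297.4, 96.1, 56.7, 100.6])]
3097 2964 [599.04  55.96 187.76] [-0.96  0.24  0.13]
```

View pics/s1.png

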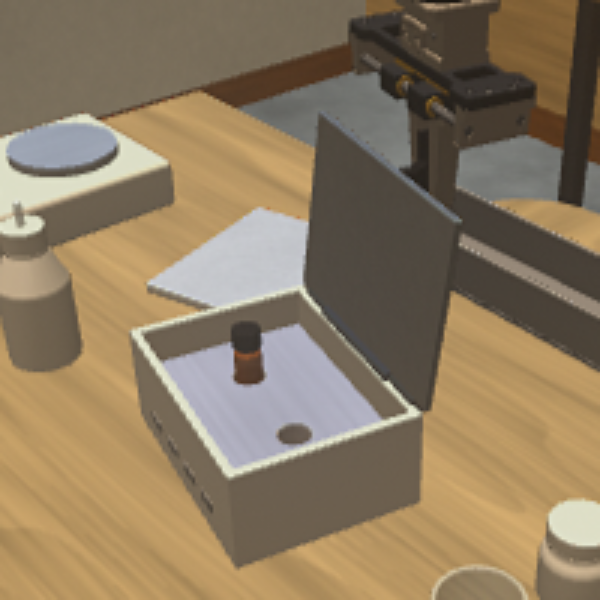

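View pics/w3.png

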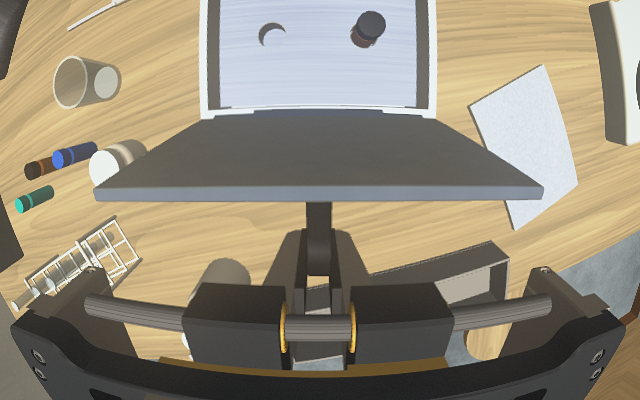

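The side view shows the lid at about 97.5° (7.5° past upright by the plane fit) with the well open at crop (293,433). It is not at the stop yet, so I continue in small steps.

Request:
arm_command(deltas="-0.00135 0 0.0006 0 0 0; -0.00135 0 0.0006 0 0 0; -0.00135 0 0.0006 0 0 0; -0.00135 0 0.0006 0 0 0; -0.00135 0 0.0006 0 0 0; 0 0 0 0 0 0")

```text
clock: 11.2
position: [661.9, 54.7, 215.6]
ee_rot: [0.382, 3.115, 0.0]
contact_force: [-0.0, 2.5, 5.2]
width: 11.7
```

```bash
cat >> h.py <<'E'
def plate():
    p,d=imaging.capture('side');W=cloud('side',d);m=imaging.masks_of('side','lid')
    P=W[m[0]['mask']];P=P[~np.isnan(P).any(1)]
    rng=np.random.default_rng(0);best=None
    for _ in range(800):
        a=P[rng.choice(len(P),3,replace=False)];nn=np.cross(a[1]-a[0],a[2]-a[0]);nn/=np.linalg.norm(nn)+1e-9
        k=abs((P-a[0])@nn)<2.5
        if best is None or k.sum()>best.sum():best=k
    Q=P[best];c=Q.mean(0);nn=np.linalg.svd(Q-c,full_matrices=False)[2][2]
    nn*=-np.sign(nn[0]);print('plate th',np.pi/2+np.arcsin(nn[2]),len(Q),c)
    return p,d
E
python3 - <<'E'
from h import *
lidst();plate()
E
```

```text
th 1.7886 r 157.68 y 1.3 F tang 3.06 radial -4.31 F [-0.03  2.5   5.24] M [0.56 0.22 0.03] w 11.66 11.2
plate th 1.71991515698386 2983 [600.86  56.77 187.07]
```

Request:
arm_command(deltas="-0.00135 0 0.0006 0 0 0; -0.00135 0 0.0006 0 0 0; -0.00135 0 0.0006 0 0 0; -0.00135 0 0.0006 0 0 0; 0 0 0 0 0 0")

```text
clock: 11.8
position: [663.9, 54.2, 214.5]
ee_rot: [0.382, 3.115, 0.0]
contact_force: [-0.1, 2.4, 5.6]
width: 11.6
```

```bash
python3 - <<'E'
from h import *
lidst()
E
```

```text
th 1.8034 r 157.72 y 1.29 F tang 3.34 radial -4.54 F [-0.12  2.37  5.59] M [0.51 0.3  0.02] w 11.58 11.8
```

Request:
arm_command(deltas="-0.0012 0 0.0006 0 0 0; -0.0012 0 0.0006 0 0 0; -0.0012 0 0.0006 0 0 0; 0 0 0 0 0 0")

```text
clock: 12.2
position: [665.3, 53.8, 213.8]
ee_rot: [0.382, 3.115, 0.0]
contact_force: [-0.6, 1.6, 5.5]
width: 11.9
```

```bash
python3 - <<'E'
from h import *
lidst()
E
```

```text
th 1.8137 r 157.81 y 1.29 F tang 3.59 radial -4.27 F [-0.62  1.57  5.49] M [0.48 0.26 0.01] w 11.88 12.2
```

Request:
arm_command(deltas="-0.0012 0 0.0006 0 0 0; -0.0012 0 0.0006 0 0 0; -0.0012 0 0.0006 0 0 0; 0 0 0 0 0 0")

```text
clock: 12.6
position: [666.6, 53.5, 213.1]
ee_rot: [0.382, 3.116, 0.0]
contact_force: [-1.0, 1.7, 5.5]
width: 12.2
```

```bash
python3 - <<'E'
from h import *
lidst();plate()
E
```

```text
th 1.8233 r 157.86 y 1.34 F tang 3.91 radial -4.02 F [-0.95  1.69  5.45] M [0.51 0.31 0.06] w 12.16 12.6
plate th 1.7533140739194393 3042 [603.93  56.47 186.5 ]
```

Request:
arm_command(deltas="-0.0009 0 0.00045 0 0 0; -0.0009 0 0.00045 0 0 0; -0.0009 0 0.00045 0 0 0; 0 0 0 0 0 0")

```text
clock: 13.1
position: [667.1, 53.5, 212.7]
ee_rot: [0.382, 3.117, 0.0]
contact_force: [-3.0, 3.1, 7.4]
width: 12.0
```

```bash
python3 - <<'E'
from h import *
lidst()
E
```

```text
th 1.827 r 157.82 y 1.37 F tang 6.92 radial -4.5 F [-3.    3.06  7.4 ] M [0.61 0.74 0.04] w 12.04 13.1
```

Stop contact felt (tangential 6.9 N). Lean a little more, then hold.

Request:
arm_command(deltas="-0.0009 0 0.0004 0 0 0; -0.0009 0 0.0004 0 0 0; 0 0 0 0 0 0")

```text
clock: 13.4
position: [667.4, 53.4, 212.5]
ee_rot: [0.382, 3.118, 0.0]
contact_force: [-4.2, 3.5, 9.1]
width: 11.7
```

```bash
python3 - <<'E'
from h import *
lidst()
E
```

```text
th 1.8295 r 157.8 y 1.41 F tang 8.88 radial -5.28 F [-4.2   3.5   9.08] M [0.62 1.07 0.03] w 11.71 13.4
```

Request:
arm_command(deltas="-0.0011 0 0.0005 0 0 0; 0 0 0 0 0 0; 0 0 0 0 0 0; 0 0 0 0 0 0; 0 0 0 0 0 0; 0 0 0 0 0 0; 0 0 0 0 0 0; 0 0 0 0 0 0")

```text
clock: 14.2
position: [667.6, 53.4, 212.4]
ee_rot: [-0.382, -3.118, -0.0]
contact_force: [-6.5, 3.1, 9.9]
width: 11.9
```

```bash
python3 - <<'E'
from h import *
lidst();plate()
E
```

```text
th 1.8307 r 157.8 y 1.45 F tang 11.09 radial -4.86 F [-6.48  3.06  9.87] M [ 0.62  1.27 -0.  ] w 11.92 14.2
plate th 1.7601868845266002 3067 [604.17  55.3  185.88]
```

Request:
arm_command(deltas="0 0 0 0 0 0; 0 0 0 0 0 0; 0 0 0 0 0 0; 0 0 0 0 0 0; 0 0 0 0 0 0; 0 0 0 0 0 0; 0 0 0 0 0 0")

```text
clock: 15.0
position: [667.6, 53.4, 212.5]
ee_rot: [-0.382, -3.118, -0.0]
contact_force: [-5.4, 3.3, 8.9]
width: 11.7
```

```bash
python3 - <<'E'
from h import *
lidst()
E
```

```text
th 1.8307 r 157.85 y 1.44 F tang 9.71 radial -4.53 F [-5.38  3.28  8.87] M [0.66 1.2  0.02] w 11.71 15.0
```

Leaned at about 10 N for over 1.4 s (readings 11.1 and 9.7 N; bushing travel agrees). Now ease off, open the fingers, and go up.

Request:
arm_command(deltas="0.0006 0 -0.0003 0 0 0; 0.0006 0 -0.0003 0 0 0; 0.0006 0 -0.0003 0 0 0; 0.0006 0 -0.0002 0 0 0; 0 0 0 0 0 0")

```text
clock: 15.5
position: [667.2, 53.5, 212.7]
ee_rot: [0.382, 3.117, 0.0]
contact_force: [-3.5, 2.0, 7.2]
width: 11.5
```

```bash
python3 - <<'E'
from h import *
lidst()
E
```

```text
th 1.8279 r 157.84 y 1.41 F tang 7.05 radial -4.23 F [-3.52  2.01  7.24] M [0.54 0.76 0.02] w 11.51 15.5
```

Request:
arm_command(deltas="0 0 0 0 0 0; 0 0 0 0 0 0; 0 0 0 0 0 0; 0 0 0 0 0 0; 0 0 0 0 0 0", jaw=0.45)

```text
clock: 16.0
position: [666.7, 53.2, 211.3]
ee_rot: [-0.382, -3.118, 0.0]
contact_force: [0.4, -0.5, 0.6]
width: 41.0
```

```bash
python3 - <<'E'
from h import *
lidst()
w,dd=imaging.capture('wrist');cv2.imwrite('pics/w4.png',w[:,:,::-1])
E
```

```text
th 1.8302 r 156.43 y 1.08 F tang -0.11 radial -0.82 F [ 0.41 -0.47  0.64] M [0.04 0.04 0.03] w 41.03 16.0
```

View pics/w4.png

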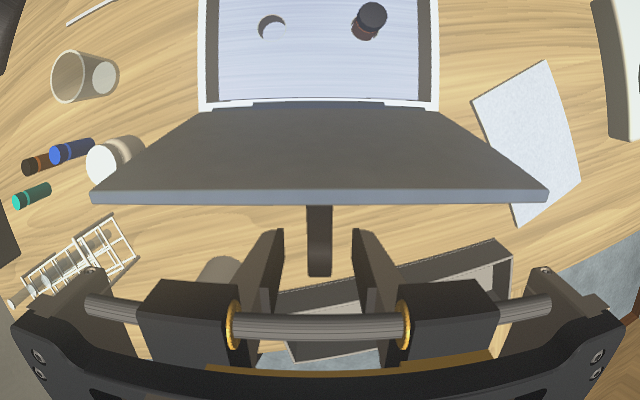

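Request:
arm_command(deltas="0 0 -0.1 0 0 0; 0 0 -0.125 0 0 0; 0.05 -0.01 0 0 0 0; 0.1 -0.025 0 0 0 0; 0.1 -0.025 0 0 0 0; 0.1 -0.025 0 0 0 0; 0.1 -0.025 0 0 0 0; 0.05 -0.01 0 0 0 0; 0 0 0 0 0 0; 0 0 0 0 0 0")

```text
clock: 17.05
position: [461.6, 55.0, 302.0]
ee_rot: [0.382, 3.117, -0.0]
contact_force: [-0.2, 0.5, 0.5]
width: 41.1
```

```bash
python3 - <<'E'
from h import *
s=ctrl.state();print(s['position'],s['ee_rot'],s['contact_force'])
w,d=imaging.capture('wrist');cv2.imwrite('pics/w5.png',w[:,:,::-1]);np.savez('w5.npz',p=w,d=d,pos=s['position'],rot=s['ee_rot'])
p,d=plate();cv2.imwrite('pics/s5.png',p[:,:,::-1]);np.savez('s5.npz',p=p,d=d)
p,d=imaging.capture('top');cv2.imwrite('pics/t5.png',p[:,:,::-1]);np.savez('t5.npz',p=p,d=d)
E
```

```text
[461.62  55.01 302.03] [ 0.38  3.12 -0.  ] [-0.18  0.47  0.47]
plate th 1.751649517568057 3066 [603.6   56.67 185.92]
```

View pics/w5.png

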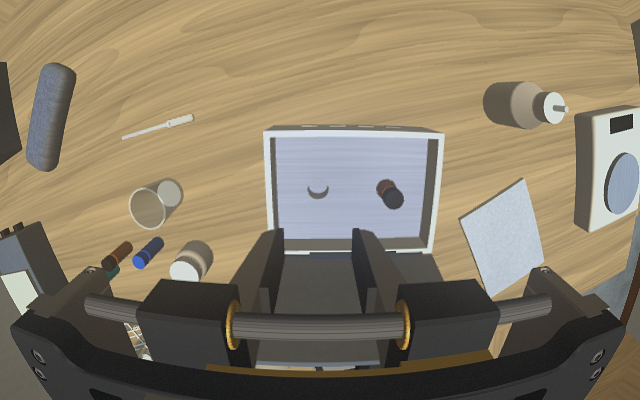

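View pics/t5.png

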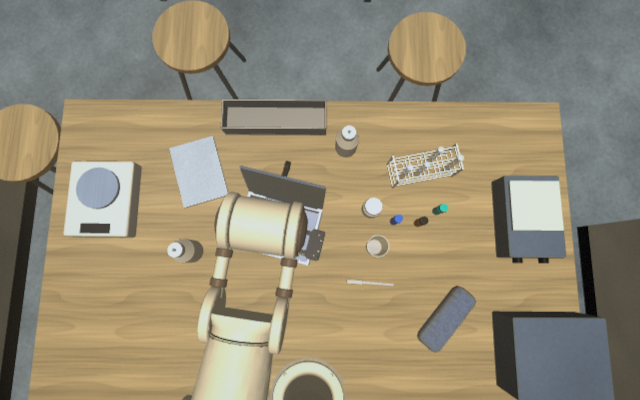

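```bash
cat > well.py <<'E'
from h import *
def rimcircle(W,cam,zt=60,win=None,near=None):
    Z=W[...,2]
    m=(Z<zt-4)&(Z>20)
    if near is not None: m&=np.hypot(W[...,0]-near[0],W[...,1]-near[1])<40
    P=W[m];t=(zt-cam[2])/(P[:,2]-cam[2]);X=cam+(P-cam)*t[:,None]
    return X[:,:2],m
if __name__=='__main__':
    z=np.load('w5.npz');s=dict(position=z['pos'],ee_rot=z['rot'])
    W=wcloud(z['d'],s);Rt=R.from_rotvec(s['ee_rot']).as_matrix()
    i=imaging.camera_info('wrist');cam=s['position']+Rt@i['tool_from_camera'][:3,3]
    ex=np.array([np.cos(YAW),np.sin(YAW),0]);ey=np.array([-ex[1],ex[0],0])
    C=HX-85*ex-48*ey;print('pred well',C)
    blk=W[150:225,285:365];print('block z',np.nanmedian(blk[...,2]))
    X,m=rimcircle(W,cam,near=C);print('wrist',len(X),X.mean(0),(X.max(0)-X.min(0)),cv2.minEnclosingCircle(X.astype(np.float32)), 'equiv')
    z=np.load('s5.npz');W=cloud('side',z['d']);cam=np.linalg.inv(imaging.camera_info('side')['world_to_cam'])[:3,3]
    X,m=rimcircle(W,cam,near=C);print('side',len(X),X.mean(0),(X.max(0)-X.min(0)),cv2.minEnclosingCircle(X.astype(np.float32)))
    print('block z side',np.nanmedian(W[195:205,285:300,2]))
    # casing fit: wrist rim points z 92..98
    z=np.load('w5.npz');W=wcloud(z['d'],s)
    m=(abs(W[...,2]-95)<4);m[:120]=0;m[240:]=0;m[:,:250]=0;m[:,460:]=0
    P=W[m][:,:2].astype(np.float32);print('rim',len(P),cv2.minAreaRect(P))
    print('pred centre',HX-85*ex)
    for n in ('side','top'):
        z0=np.load(f'{n}0.npz');W=cloud(n,z0['d'])
        for r in imaging.masks_of(n,'vial'):
            P=W[r['mask']];P=P[P[:,2]>76.5]
            if len(P)>5: print(n,'cap',r['extent'],len(P),np.median(P,0),(P[:,:2].max(0)+P[:,:2].min(0))/2,np.ptp(P[:,:2],axis=0))
    print('vial_in')
    a=cv2.resize(z['p'] if 0 else np.load('w5.npz')['p'][110:270,240:460,::-1],None,fx=3.5,fy=3.5,interpolation=cv2.INTER_CUBIC)
    cv2.imwrite('pics/w5c.png',a)
E
python3 well.py
```

```text
pred well [494.51  45.59  96.  ]
block z 60.316648766951005
wrist 306 [495.58  47.9 ] [27.9  28.31] ((495.4803161621094, 47.7486457824707), 14.46247673034668) equiv
side 54 [494.3   43.78] [25.06 26.04] ((495.0046691894531, 44.51254653930664), 13.545645713806152)
block z side 59.282927837203374
rim 2518 ((496.935302734375, 97.17766571044922), (231.31985473632812, 149.77322387695312), 76.03282165527344)
pred centre [506.12  92.16  96.  ]
side cap [423.1, 277.5, 22.9, 34.9] 113 [ 532.75 -348.72   79.13] [ 533.85 -348.5 ] [26.23 24.49]
side cap [399.3, 252.4, 19.7, 32.3] 81 [ 536.9  -271.45   79.3 ] [ 538.48 -272.24] [22.19 24.56]
side cap [301.1, 98.9, 56.1, 97.9] 122 [582.06  22.54 101.38] [591.86  65.44] [ 66.4  211.12]
top cap [412.7, 219.1, 13.2, 11.1] 40 [ 530.34 -346.95   80.73] [ 529.92 -347.58] [18.32 19.92]
top cap [391.9, 217.2, 9.6, 10.3] 49 [ 535.79 -270.73   80.31] [ 537.   -270.44] [21.84 22.02]
vial_in
```

View pics/w5c.png

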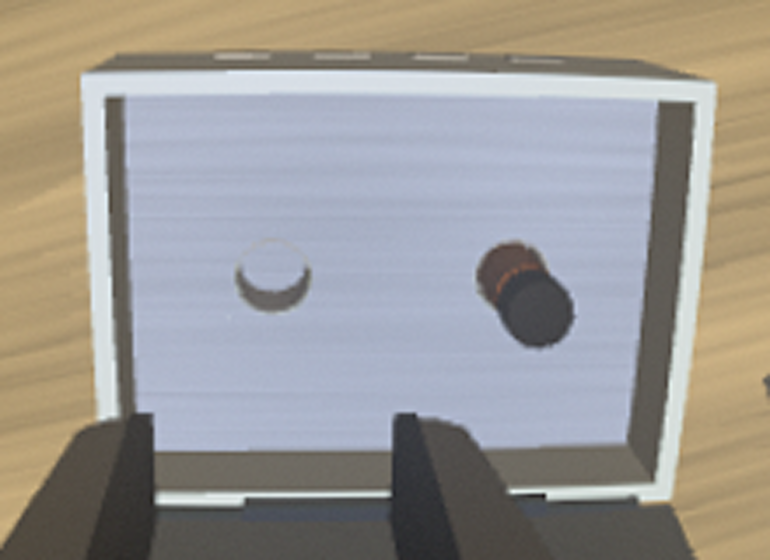

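Plate angle is now 1.752 unloaded, so the lid sits at its stop. The wrist view shows the well centred at (318,188) and the finger tips at row 228. Move above the vial.

Request:
arm_command(deltas="-0.02 -0.05 0 0 0 0; -0.0415 -0.0935 0.02 0 0 0; -0.0415 -0.0935 0.03 0 0 0; -0.0415 -0.0935 0.03 0 0 0; -0.0415 -0.0935 0.03 0 0 0; -0.0415 -0.0935 0.03 0 0 0; -0.0415 -0.0935 0.03 0 0 0; -0.0415 -0.0935 0.03 0 0 0; -0.0415 -0.0935 0.03 0 0 0; -0.0415 -0.0935 0.03 0 0 0; -0.02 -0.043 0.02 0 0 0; 0 0 0 0 0 0; 0 0 0 0 0 0")

```text
clock: 18.65
position: [531.3, -347.2, 189.1]
ee_rot: [-0.382, -3.117, -0.002]
contact_force: [0.6, 0.6, -0.6]
width: 41.5
```

```bash
python3 - <<'E'
from h import *
s=ctrl.state();print(s['position'],s['contact_force'],s['width'])
w,d=imaging.capture('wrist');np.savez('w6.npz',p=w,d=d,pos=s['position'],rot=s['ee_rot'])
W=wcloud(d,s);Rt=R.from_rotvec(s['ee_rot']).as_matrix()
m=(abs(W[...,2]-80)<4)&(np.hypot(W[...,0]-532,W[...,1]+348)<25)
P=W[m];print(m.sum(),P.mean(0),cv2.minEnclosingCircle(P[:,:2].astype(np.float32)),np.median(P[:,2]))
q=w[:,:,::-1].copy();q[m]=(0,0,255)
cv2.imwrite('pics/w6.png',np.hstack([w[120:320,200:440,::-1],q[120:320,200:440]]).repeat(1,0))
# finger-tip prediction
half=s['width']/2
for x in (10,-10):
  for y in (-half,half):
    print('tip pred',x,y,wproj(s['position']+Rt@np.array([x,y,0]),s))
E
```

```text
[ 531.3  -347.18  189.1 ] [ 0.6   0.64 -0.55] 41.52718134342916
558 [ 534.25 -346.87   80.15] ((534.8175048828125, -346.8943176269531), 13.17888355255127) 80.22143075416992
tip pred 10 -20.76359067171458 [[281.42 227.19]]
tip pred 10 20.76359067171458 [[350.66 227.22]]
tip pred -10 -20.76359067171458 [[282.84 256.51]]
tip pred -10 20.76359067171458 [[349.32 256.56]]
```

View pics/w6.png

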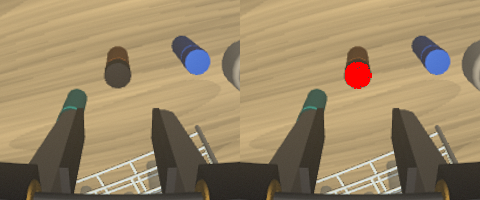

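The amber vial's cap is at (317,195) between the fingers, which sit at columns 285 and 353. Descend, then grasp.

Request:
arm_command(deltas="-0.0078 -0.0005 0.03 0 0 0; 0 0 0.055 0 0 0; 0 0 0.055 0 0 0; 0 0 0.055 0 0 0; 0 0 0.055 0 0 0; 0 0 0.05 0 0 0; 0 0 0.035 0 0 0; 0 0 0.015 0 0 0; 0 0 0 0 0 0; 0 0 0 0 0 0")

```text
clock: 19.7
position: [535.0, -348.9, 50.7]
ee_rot: [0.381, 3.117, -0.002]
contact_force: [-0.6, -0.2, 0.8]
width: 41.2
```

```bash
python3 - <<'E'
from h import *
s=ctrl.state();print(s['position'],s['contact_force'],s['width'])
w,d=imaging.capture('wrist');cv2.imwrite('pics/w7.png',w[100:330,180:460,::-1].repeat(2,0).repeat(2,1))
np.savez('w7.npz',p=w,d=d,pos=s['position'],rot=s['ee_rot'])
W=wcloud(d,s)
m=(abs(W[...,2]-80)<4)&(np.hypot(W[...,0]-534,W[...,1]+348)<25)
P=W[m];print(m.sum(),P.mean(0),cv2.minEnclosingCircle(P[:,:2].astype(np.float32)))
E
```

```text
[ 534.96 -348.9    50.7 ] [-0.6  -0.17  0.83] 41.24127773939027
1941 [ 533.26 -347.07   80.16] ((533.0958862304688, -347.7828674316406), 24.69336700439453)
```

View pics/w7.png

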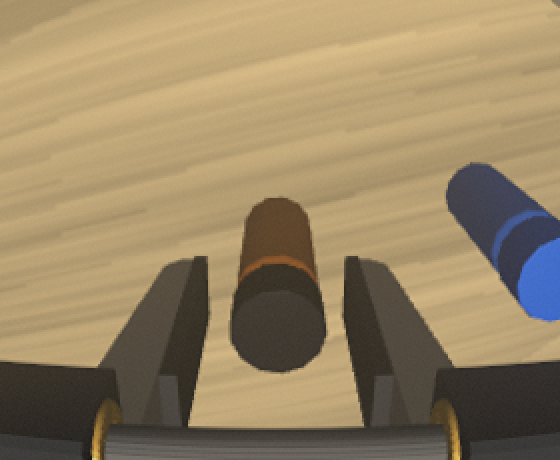

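```bash
python3 - <<'E'
from h import *
z=np.load('w7.npz');s=dict(position=z['pos'],ee_rot=z['rot']);W=wcloud(z['d'],s)
m=(abs(W[...,2]-80)<3);m[:,:292]=0;m[:,346:]=0;m[:240]=0;m[292:]=0
P=W[m];Rt=R.from_rotvec(s['ee_rot']).as_matrix()
c,r=cv2.minEnclosingCircle(P[:,:2].astype(np.float32));print(m.sum(),P.mean(0),c,r)
print('tool coords',Rt.T@(np.r_[c,80]-s['position']),Rt.T@(P.mean(0)-s['position']))
print(wproj(s['position']+Rt@np.array([0,0,-29.3]),s))
E
```

```text
1672 [ 533.7  -347.15   80.26] (535.0614624023438, -347.1690368652344) 13.499116897583008
tool coords [  0.28   1.67 -29.3 ] [  1.6    1.36 -29.56]
[[315.85 266.57]]
```

Request:
arm_command(deltas="0 0 0 0 0 0; 0 0 0 0 0 0; 0 0 0 0 0 0; 0 0 0 0 0 0; 0 0 0 0 0 0; 0 0 0 0 0 0", jaw=0, newtons=12)

```text
clock: 20.35
position: [534.7, -348.8, 50.3]
ee_rot: [0.382, 3.117, -0.001]
contact_force: [-0.2, 1.0, 4.3]
width: 25.2
```

```bash
python3 - <<'E'
from h import *
s=ctrl.state();print(s['position'],s['contact_force'],s['torque'],s['width'])
E
```

```text
[ 534.74 -348.84   50.34] [-0.21  0.97  4.27] [ 0.13 -0.01 -0.04] 25.192652240440125
```

Gripped (25 mm). Lift and carry to above the well.

Request:
arm_command(deltas="0 0 -0.01 0 0 0; 0 0 -0.05 0 0 0; 0 0 -0.1 0 0 0; 0 0 -0.1 0 0 0; 0 0 -0.1 0 0 0; 0 0 -0.065 0 0 0; 0.01 0.03 0 0 0 0; 0.025 0.07 0 0 0 0; 0.0334 0.0934 0 0 0 0; 0.0334 0.0934 0 0 0 0; 0.0334 0.0934 0 0 0 0; 0.0334 0.0934 0 0 0 0; 0.0334 0.0934 0 0 0 0; 0.0334 0.0934 0 0 0 0; 0.0334 0.0934 0 0 0 0; 0.0334 0.0934 0 0 0 0; 0.025 0.065 0 0 0 0; 0.0065 0.0219 0 0 0 0; 0 0 0 0 0 0; 0 0 0 0 0 0")

```text
clock: 22.35
position: [494.6, 45.7, 218.7]
ee_rot: [-0.382, -3.117, 0.001]
contact_force: [0.5, -0.9, -1.0]
width: 25.2
```

```bash
python3 - <<'E'
from h import *
s=ctrl.state();print(s['position'],s['ee_rot'],s['contact_force'],s['torque'],s['width'])
go([495.6,46.25,120],rot_t(YAW))
w,d=imaging.capture('wrist');p,_=imaging.capture('side')
cv2.imwrite('pics/w8.png',np.hstack([w[100:340,200:440,::-1],p[60:300,200:440,::-1]]))
E
```

```text
[494.55  45.67 218.71] [-0.38 -3.12  0.  ] [ 0.5  -0.95 -0.96] [-0.01 -0.02 -0.01] 25.22725234395493
shift mm [-1.01  0.89 98.71] share [-0.    0.    0.25] dist 98.71712714622879 | turn rad [-0. -0.  0.] share [-0. -0.  0.]
```

View pics/w8.png

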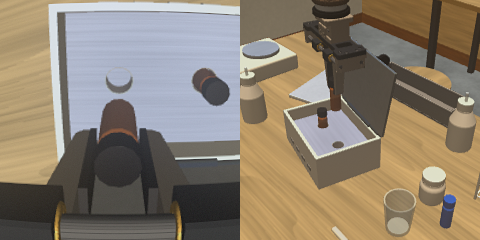

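Request:
arm_command(deltas="-0.0025 0.0022 0.03 0 0 0; 0 0 0.05 0 0 0; 0 0 0.05 0 0 0; 0 0 0.05 0 0 0; 0 0 0.045 0 0 0; 0 0 0.02 0 0 0; 0 0 0.006 0 0 0; 0 0 0 0 0 0; 0 0 0 0 0 0")

```text
clock: 23.35
position: [496.9, 46.7, 120.1]
ee_rot: [0.382, 3.117, -0.0]
contact_force: [0.5, 0.6, 0.4]
width: 26.0
```

```bash
python3 - <<'E'
from h import *
s=ctrl.state();print(s['position'],s['ee_rot'],s['contact_force'],s['torque'],s['width'])
Rt=R.from_rotvec(s['ee_rot']).as_matrix()
w,d=imaging.capture('wrist');p,_=imaging.capture('side')
np.savez('w9.npz',p=w,d=d,pos=s['position'],rot=s['ee_rot'],side=p)
a=cv2.resize(w[140:300,240:400,::-1],None,fx=2.5,fy=2.5,interpolation=cv2.INTER_CUBIC);b=cv2.resize(p[120:220,230:330,::-1],(400,400),interpolation=cv2.INTER_CUBIC)
cv2.imwrite('pics/w9.png',np.hstack([a,b]))
W9=np.array([495.6,46.25,60]);print('side well/vial bottom',proj('side',W9),proj('side',s['position']+[0,0,-50.3]),'wrist',wproj(W9,s))
E
```

```text
[496.88  46.71 120.12] [ 0.38  3.12 -0.  ] [0.49 0.59 0.42] [-0.01  0.   -0.01] 25.96828709038151
side well/vial bottom [[297.48 204.01]] [[297.6  200.63]] wrist [[315.35 207.77]]
```

View pics/w9.png

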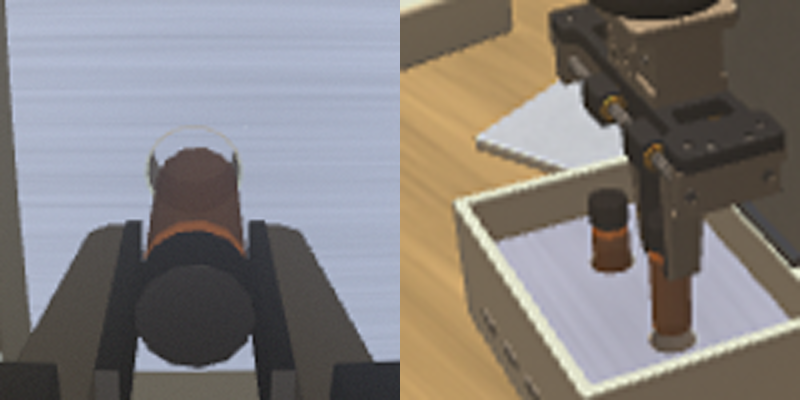

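```bash
python3 - <<'E'
from h import *
z=np.load('w9.npz');s=dict(position=z['pos'],ee_rot=z['rot']);Rt=R.from_rotvec(s['ee_rot']).as_matrix()
s2=ctrl.state();print(s2['position'])
ex=np.array([np.cos(YAW),np.sin(YAW),0])
for nm,z0,r in (('rim',60,14.5),('bot',s['position'][2]-50.3,12.5)):
  for dx in (-2,0,2):
    c=np.r_[s['position'][:2],z0]+dx*ex
    a=np.linspace(0,2*np.pi,200);C=c+r*np.stack([np.cos(a),np.sin(a),0*a],1)
    q=wproj(C,s);print(nm,dx,'top row',q[:,1].min(),'cols',q[:,0].min(),q[:,0].max())
a=cv2.resize(z['p'][170:240,280:360,::-1],None,fx=8,fy=8,interpolation=cv2.INTER_NEAREST);cv2.imwrite('pics/w9b.png',a)
E
```

```text
[496.89  46.77 120.19]
rim -2 top row 189.0561467531571 cols 297.94115070642346 334.68068343752367
rim 0 top row 191.5322312239484 cols 297.98974459814644 334.6334713953886
rim 2 top row 193.99664868310524 cols 298.03885194920565 334.5858367900386
bot -2 top row 195.2705407307461 cols 299.809174137567 332.74077865831094
bot 0 top row 197.82538976263407 cols 299.8559631330488 332.6958057948716
bot 2 top row 200.36689169967255 cols 299.90323314234416 332.6504499269522
```

View pics/w9b.png

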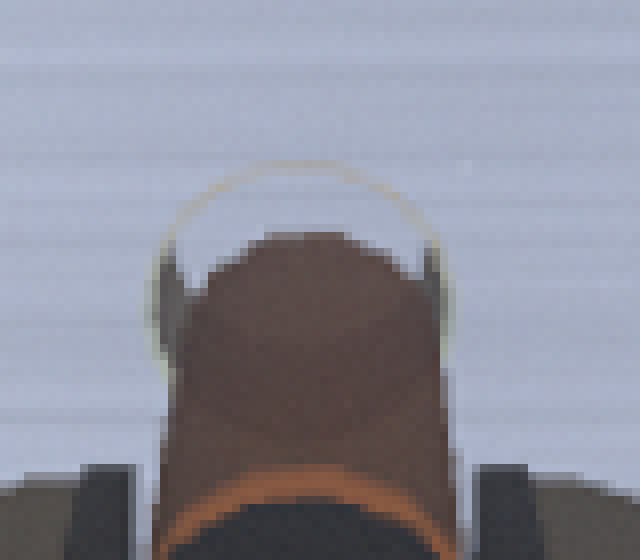

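The close crop shows the rim's near arc at row 190.3 and the vial's bottom at row 199.2, so the vial sits about 2 mm too far along heater x and 0.7 mm too far in y. Correct and recheck.

Request:
arm_command(deltas="0.0025 -0.0018 0.005 0 0 0; 0.0018 0 0.003 0 0 0; 0 0 0 0 0 0; 0 0 0 0 0 0")

```text
clock: 23.85
position: [494.2, 46.7, 116.0]
ee_rot: [-0.382, -3.118, -0.0]
contact_force: [0.4, -0.2, -0.4]
width: 25.4
```

```bash
cat > chk.py <<'E'
from h import *
import sys
s=ctrl.state();print(s['position'],s['contact_force'],s['torque'],s['width'])
w,d=imaging.capture('wrist');ex=np.array([np.cos(YAW),np.sin(YAW),0])
for nm,z0,r in (('rim',60,14.5),('bot',s['position'][2]-50.3,12.5)):
    c=np.r_[s['position'][:2],z0]
    a=np.linspace(0,2*np.pi,200);C=c+r*np.stack([np.cos(a),np.sin(a),0*a],1)
    q=wproj(C,s);print(nm,'top row',q[:,1].min(),'cols',q[:,0].min(),q[:,0].max())
p,_=imaging.capture('side')
a=cv2.resize(w[180:240,290:350,::-1],None,fx=8,fy=8,interpolation=cv2.INTER_NEAREST)
b=cv2.resize(p[170:220,280:320,::-1],(384,480),interpolation=cv2.INTER_CUBIC)[:,:300]
cv2.imwrite(sys.argv[1],np.hstack([a,b]))
E
python3 chk.py pics/w10.png
```

```text
[494.25  46.66 116.02] [ 0.37 -0.16 -0.43] [ 0.05 -0.02 -0.03] 25.408848778972313
rim top row 193.16845430186686 cols 297.69383522308686 334.9211538374791
bot top row 197.92703386754215 cols 299.8673065853575 332.70295543278206
```

View pics/w10.png

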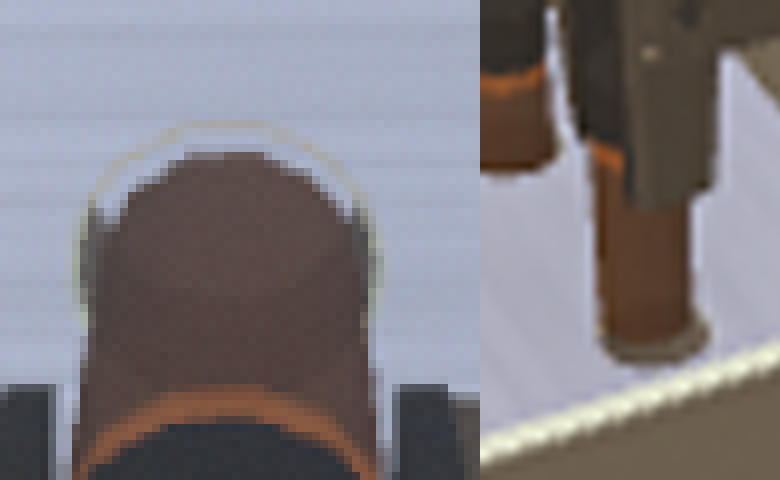

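Now rim and vial are concentric within about 0.5 mm (rim row 195.1, vial 199.3, predicted difference 4.7 px). Lower slowly.

Request:
arm_command(deltas="-0.0008 0 0.005 0 0 0; 0 0 0.006 0 0 0; 0 0 0.006 0 0 0; 0 0 0.006 0 0 0; 0 0 0.006 0 0 0; 0 0 0.006 0 0 0; 0 0 0 0 0 0")

```text
clock: 24.65
position: [494.3, 46.6, 101.6]
ee_rot: [-0.382, -3.117, -0.0]
contact_force: [0.1, 0.1, -0.1]
width: 25.7
```

```bash
python3 chk.py pics/w11.png
```

```text
[494.29  46.59 101.57] [ 0.08  0.14 -0.14] [ 0.04  0.02 -0.02] 25.696236672465968
rim top row 198.97916797414098 cols 296.53176677879287 335.98300484097075
bot top row 197.9741849236384 cols 299.87445410257675 332.70816476890207
```

View pics/w11.png

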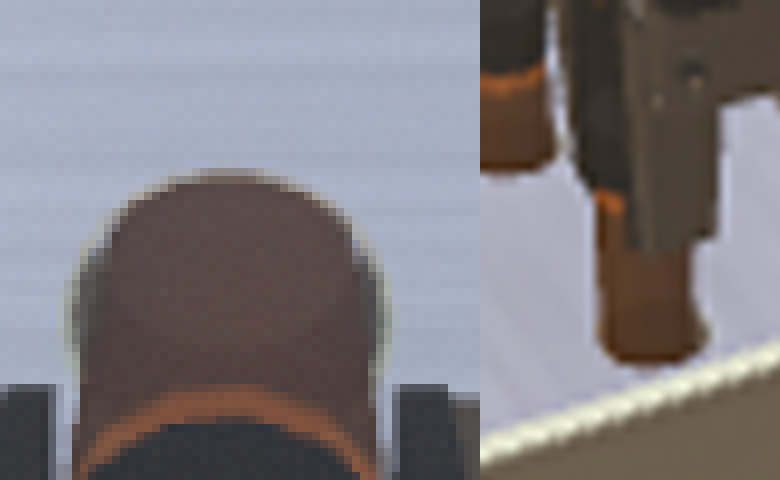

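Request:
arm_command(deltas="0 0 0.006 0 0 0; 0 0 0.006 0 0 0; 0 0 0.006 0 0 0; 0 0 0.006 0 0 0; 0 0 0.006 0 0 0; 0 0 0.006 0 0 0; 0 0 0.004 0 0 0; 0 0 0.003 0 0 0; 0 0 0 0 0 0")

```text
clock: 25.65
position: [494.5, 46.6, 84.7]
ee_rot: [-0.382, -3.118, 0.0]
contact_force: [-0.4, 0.2, -0.7]
width: 25.8
```

```bash
python3 -c "
from h import *
s=ctrl.state();print(s['position'],s['contact_force'],s['torque'],s['width'])"
```

```text
[494.52  46.55  84.67] [-0.43  0.19 -0.67] [-0.04 -0.02  0.03] 25.79587443842787
```

Request:
arm_command(deltas="0 0 0.0015 0 0 0; 0 0 0.0015 0 0 0; 0 0 0.0015 0 0 0; 0 0 0.0015 0 0 0; 0 0 0.0012 0 0 0; 0 0 0.0012 0 0 0; 0 0 0 0 0 0")

```text
clock: 26.35
position: [494.6, 46.6, 81.4]
ee_rot: [-0.382, -3.118, -0.0]
contact_force: [-0.2, 0.3, -0.4]
width: 25.3
```

```bash
python3 -c "
from h import *
s=ctrl.state();print(s['position'],s['contact_force'],s['torque'],s['width'])"
```

```text
[494.58  46.57  81.43] [-0.18  0.29 -0.41] [0.01 0.01 0.05] 25.259868738262618
```

Request:
arm_command(deltas="0 0 0.001 0 0 0; 0 0 0.001 0 0 0; 0 0 0.001 0 0 0; 0 0 0 0 0 0")

```text
clock: 26.75
position: [494.7, 46.6, 80.4]
ee_rot: [0.382, 3.118, 0.0]
contact_force: [0.0, 0.5, 0.2]
width: 25.5
```

```bash
python3 -c "
from h import *
s=ctrl.state();print(s['position'],s['contact_force'],s['torque'],s['width'])"
```

```text
[494.71  46.56  80.36] [0.01 0.46 0.23] [ 0.07  0.01 -0.03] 25.48572736198992
```

Request:
arm_command(deltas="0 0 0.001 0 0 0; 0 0 0.001 0 0 0; 0 0 0.001 0 0 0; 0 0 0 0 0 0")

```text
clock: 27.15
position: [495.5, 46.4, 80.3]
ee_rot: [0.382, 3.116, -0.0]
contact_force: [-1.5, -0.1, 7.8]
width: 25.4
```

```bash
python3 -c "
from h import *
s=ctrl.state();print(s['position'],s['contact_force'],s['torque'],s['width'])"
```

```text
[495.55  46.41  80.31] [-1.47 -0.08  7.8 ] [ 0.01  0.35 -0.04] 25.427105076811426
```

Floor contact at TCP z = 80.3 (expected 80.3), 7.8 N. Ease off, then release.

Request:
arm_command(deltas="0 0 -0.001 0 0 0; 0 0 -0.0005 0 0 0; 0 0 0 0 0 0")

```text
clock: 27.45
position: [495.1, 46.5, 80.3]
ee_rot: [0.382, 3.117, -0.0]
contact_force: [-0.5, -0.2, 5.8]
width: 25.5
```

```bash
python3 -c "
from h import *
s=ctrl.state();print(s['position'],s['contact_force'],s['torque'],s['width'])"
```

```text
[495.12  46.49  80.28] [-0.52 -0.19  5.83] [0.08 0.18 0.02] 25.531609837594083
```

Request:
arm_command(deltas="0 0 0 0 0 0; 0 0 0 0 0 0; 0 0 0 0 0 0; 0 0 0 0 0 0; 0 0 0 0 0 0", jaw=0.42)

```text
clock: 27.95
position: [494.5, 46.6, 79.5]
ee_rot: [-0.382, -3.118, 0.0]
contact_force: [-0.6, -0.7, -0.0]
width: 39.0
```

```bash
python3 - <<'E'
from h import *
s=ctrl.state();print(s['position'],s['contact_force'],s['width'])
w,d=imaging.capture('wrist');p,_=imaging.capture('side')
a=cv2.resize(w[140:340,200:440,::-1],None,fx=2,fy=2);b=cv2.resize(p[120:220,240:320,::-1],(320,400),interpolation=cv2.INTER_CUBIC)
cv2.imwrite('pics/w12.png',np.hstack([a,b]))
E
```

```text
[494.45  46.57  79.48] [-0.64 -0.73 -0.04] 38.95699910811278
```

View pics/w12.png

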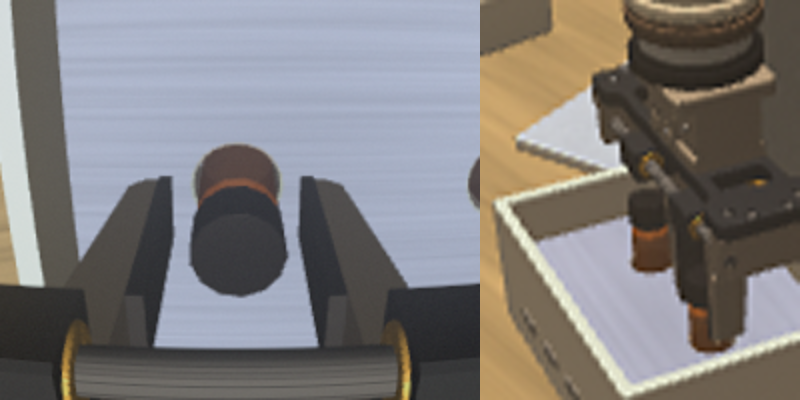

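The vial stands free between the open fingers, down in the well. Rise straight up and retreat.

Request:
arm_command(deltas="0 0 -0.01 0 0 0; 0 0 -0.03 0 0 0; 0 0 -0.06 0 0 0; 0 0 -0.1 0 0 0; 0 0 -0.1 0 0 0; 0 0 -0.1 0 0 0; 0.06 0 -0.1 0 0 0; 0.1 0 -0.05 0 0 0; 0.1 0.03 0 0 0 0; 0.05 0.05 0 0 0 0; 0 0 0 0 0 0; 0 0 0 0 0 0")

```text
clock: 29.25
position: [382.1, 107.6, 300.6]
ee_rot: [0.38, 3.117, -0.0]
contact_force: [-0.1, -0.2, 0.2]
width: 38.5
```

```bash
python3 - <<'E'
from h import *
s=ctrl.state();print(s['position'],s['contact_force'],s['clock'])
p,d=plate();np.savez('s13.npz',p=p,d=d)
w,dw=imaging.capture('wrist')
W=cloud('side',d)
for n in ('vial',):
    for r in imaging.masks_of('side',n):
        P=W[r['mask']];P=P[~np.isnan(P).any(1)];hi=P[P[:,2]>P[:,2].max()-4];print(r['score'],r['extent'],np.median(hi,0),P[:,2].max())
Ww=wcloud(dw,s);m=(abs(Ww[...,2]-110)<5);
for nm,c in (('new',(494.8,46.5)),('in',(518,139))):
    k=m&(np.hypot(Ww[...,0]-c[0],Ww[...,1]-c[1])<22);print(nm,k.sum(),np.median(Ww[k],0) if k.any() else '', cv2.minEnclosingCircle(Ww[k][:,:2].astype(np.float32)) if k.any() else '')
a=cv2.resize(p[70:270,220:420,::-1],(420,420));b=cv2.resize(w[60:260,220:400,::-1],(378,420))
cv2.imwrite('pics/f1.png',np.hstack([a,b]));cv2.imwrite('pics/f2.png',p[:,:,::-1])
E
```

```text
[382.13 107.57 300.58] [-0.14 -0.17  0.19] 29.25
plate th 1.7509935241580623 3005 [603.66  56.05 186.82]
0.65 [403.1, 250.5, 16.5, 36.9] [ 539.14 -272.32   79.48] 81.85483004374112
0.57 [463.8, 285.6, 22.3, 35.1] [ 571.65 -411.18   79.57] 82.54014484024378
0.48 [288.5, 188.3, 14.9, 18.6] [494.18  45.82 109.54] 112.29188647526234
new 279 [493.35  49.95 110.91] ((494.3905944824219, 49.147178649902344), 13.566372871398926)
in 0
```

View pics/f1.png

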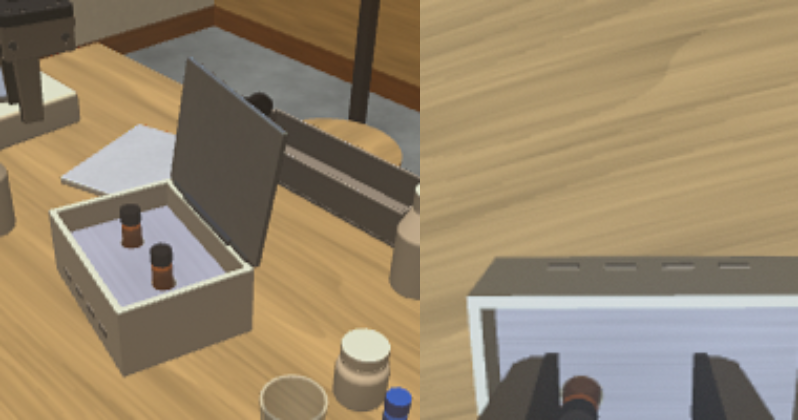

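View pics/f2.png

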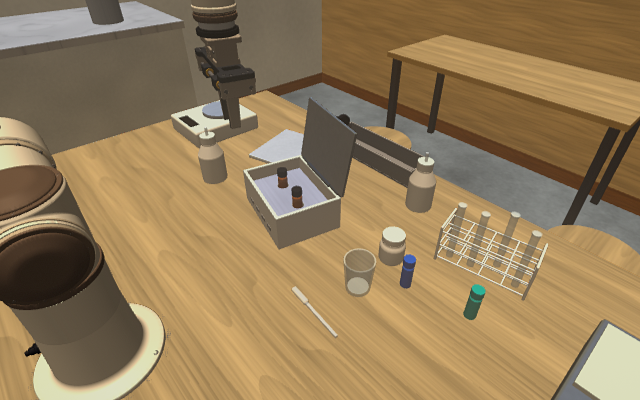

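The vial is upright in the well at side (297,196), with its cap top at z ≈ 110 as expected. The lid reads 1.751 rad and everything else is in place. Handing in.

```bash
python3 -c "
from station import ctrl
print(ctrl.job_done())"
```

```text
the job is handed in; nothing more can be done
None
```

The lid is open at its stop and the amber vial is standing upright on the floor of the empty well, released. I handed the job in at about 29.5 s.

- **Lid:** I pinched the tab, swung the lid back to its stop and leaned on it for about 1.5 s. The two readings during the lean were 11.1 and 9.7 N, and the highest force I read was about 11 N. After release the camera put the lid at 1.751 rad; the stop is at 1.75.
- **Vial:** I lined it up with the well in the wrist camera and lowered it until it touched the floor. The contact height matched the expected one (80.3 mm), with at most 7.8 N. Afterwards the cap top measured about 109.5 mm in the side view (110 expected), and the vial looked upright.
- **Everything else:** the last side picture shows the other vial, the blue and turquoise look-alikes, the glassware, the rack and the pipette where they started. I compared these by eye only.

**Disagreements:**
- The lid angle worked out from the gripper's position read about 0.07 rad higher than the camera's. The tab probably crept in the grip, so I relied on the rise in force and the camera's angle instead.
- The wrist camera read 1 to 2 mm off sideways. I corrected for this before lowering the vial. Its last reading of the vial is therefore about 3 mm from the side camera's.

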